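Set the sampler's spring stop over its setting block

ROBOT

A 6-joint arm with a two-finger parallel gripper is mounted at the origin on the work surface. World frame = base frame: x ahead of the robot, y to its left, z up, the work surface at z = 0. Lengths are in mm, angles in degrees, forces in N, time in s.
With the tool pointing down it reaches from about 300 to 850 mm from the base axis. Payload 4.2 kg.
Tool frame: the origin (TCP) lies on the centre line of the jaws, within the pads' length; the fingertips stand 8 mm ahead of it and the grasp point (between the pads) lies 11 mm behind it; z points along the fingers, y is the line along which they close (so a half turn about z gives the same grasp; the last joint's range is limited). The gripper opens to 91 mm and grips with 3 to 60 N. Pads are 32 mm wide; open, the fingers measure 118 mm over their backs; the gripper's body (76 mm by 178 mm) begins 60 mm behind the grasp point.
Start: joints at [-1.146, 18.312, 89.639, -0, 72.044, -1.146], TCP at [575.015, 0, 221.976] pointing down, gripper open.
Joint ranges: [-177.97, 177.97], [-48.28, 115.42], [12.27, 149.76], [-77.06, 257.06], [2.81, 150.46], [-146.56, 146.56]. Speed limits (degrees/s): [147.25, 147.25, 180, 180, 180, 180].

INTERFACE

Orientations are given as [roll, pitch, yaw] about the fixed x, y, z axes, in that order (R = Rz(yaw) Ry(pitch) Rx(roll)).
In Python, from workcell import telemetry, eyes, ticket gives the robot as it stands. The module is installed in compiled form; this text tells all that it offers.
- The arm moves only by the shell command python3 -m crank 'ROWS' [OPENING] [FORCE]. ROWS is JSON, a list of rows, each an object of numbers: "dx", "dy", "dz": the shift along the world's x, y, z normalised to -1 to 1, where 1 is 80 cm; "yaw": the turn about the world's z normalised to -1 to 1, where 1 is 5 degrees. A call has 1 to 10 rows; each row shifts and turns the commanded pose from where the row before left it; what a row does not reach is not made up. A row lasts 1/8 s, in which the tool goes at most 62.5 mm and 10.7 degrees, less where a joint would pass 70% of its speed; a pose out of reach is approached as far as the arm can. A call with a number of a shift or a turn outside -1 to 1 is refused whole. A call with a gripper value outside its range is refused whole. OPENING is the opening, from 0 (shut) to 1 (fully open), set as the call begins (- or left out, the last holds). The fingers move at their own pace and stop on an object; FORCE is the grip in N (left out, the last holds). Time passes only in rows, so rows that do not move let the fingers close. It gives the time, the measured TCP pose, the force, the opening and the grip force at its end, in the units of the state.
- telemetry.state(): the state, without advancing time (a new reading comes with each control period).
- eyes.grab_frame(name): name is "scene" or "side" or "wrist"; returns the picture (420x560x3 uint8, red, green, blue); there is no depth.
- eyes.calibration(name): a dict with "camera_matrix" (3x3 intrinsics, pixels), "world_from_camera" (4x4, takes a point from camera to world coordinates). Camera axes: x right, y down, z forward; pixel columns grow to the right and rows downward; lengths in mm; the calibration is good to about 2 mm. A picture is of the moment at which its call begins: read the wrist's pose just before it. calibration takes no time and is no camera call; for the wrist camera it gives the pose at the moment of the call.
- ticket.job_done(): hands the job in; it is judged then, once.
The state is a dict: "time_s": time; "qpos": joint angles; "qvel": joint speeds; "effort": joint torques, N m; "ee_pos": TCP position; "ee_rot": TCP orientation; "force": force on the tool from outside, world axes, zero at the start; "torque": the same for the moment, N m; "gripper_width": finger opening in mm; "gripper_force": force on a finger pad.
Only numpy, scipy, OpenCV 4.12 (cv2) and the standard library are available. Lean on these libraries where they do the work, as an engineer would, in place of code of your own. Each camera call takes 0.05 s, during which the arm holds its last target. There are 200 camera calls.

TASK

Take the square driver from its stand, seat it in the stop screw and turn the screw clockwise until the spring foot bears on the setting block just hard enough that the block drags: a straight pull of about 7 N should slide it. Let go of the driver, leaving it standing in the screw, and prove the setting by gently sliding the block by its handle, lengthwise along the deck, out from under the foot until it is fully clear. Never clamp the block hard, touch the stop only with the driver, and leave the glassware alone.

Things in the scene. Friction and masses are not known exactly. Their poses are not given: they have to be found in the camera images.
- deck: Fixed grey painted plate 250 x 120 x 12 mm flat on the bench, standing anywhere and at any small yaw. Origin on its underside directly below the axis of the stop screw; its x axis runs along its length away from the handle of the block; it reaches 190 mm to -x and 60 mm to +x of the origin.
- bracket: Fixed aluminium stop bracket on the deck: an upright, 34 x 22 mm, centred 45 mm to the +y side, with an arm 20 mm thick and 34 mm wide (top 65 mm above the origin) that overhangs to 17 mm past the screw axis. Origin on the screw axis, level with the deck's top face or up to 2.5 mm higher (shimmed); axes as the deck's. Carries screw and foot.
- stop_arm (a point): Middle of the arm's underside, on the screw axis. The round spring foot, 14 mm wide, hangs below it, 1.5 to 6 mm above the block at the start (not measured). The screw lowers it 5 mm per rad (steep thread) and it stays where left. On touching, the preloaded foot bears with 9 N at once; then its spring adds 10 N per mm, so 50 N per rad of screw. A right setting bears on the block with about 16 N.
- screw_socket (a point): Centre of the mouth of the square socket in the stop screw's steel head (28 x 28 x 18 mm); z up, x and y square to the socket's sides, turning with the screw; it does not rise or sink. Socket 11.4 mm wide, 14 mm deep, 2.5 mm chamfer. Clockwise from above lowers the foot. Turning takes about 0.18 N m, plus 0.005 N m per N at the foot; 0.4 to 1.5 rad is needed.
- driver: Loose square driver, 0.12 kg, upright in the stand, its handle resting on the stand's top. Origin under its black handle, z up along it. Handle 24 x 24 mm, 62 mm high; below it a 10 mm round shank and 10 mm square bit, the last 4 mm narrowed to 7.2 mm. Handle and bit sides are parallel to its x and y axes. In the screw it has about 0.15 rad of yaw play either way and leans slightly when let go.
- driver_tip (a point): End of the driver's bit, 49 mm below the handle.
- stand: Fixed grey block 64 x 64 x 60 mm on the bench with a 17 mm wide, 55 mm deep round hole in its top centre that holds the driver. Origin at the centre of its underside. May be on the left or the right of the deck.
- block: Loose steel setting block, 0.45 kg, lying on the deck along its x: bar 150 x 36 x 20 mm with an upright handle near the robot's end. Origin on its underside, within a few mm of the screw axis at first; the bar reaches 23 mm to +x, 127 mm to -x. Friction with foot and deck about 0.25 each: a pull of about 0.35 to 0.55 x the foot's force slides it. Slide it 40 to 50 mm to -x to clear the foot.
- block_handle (a point): Grip point of the block's black handle, an upright post 20 mm (x) by 16 mm (y) reaching from 20 to 75 mm above the block's underside; the point is on its axis, 58 mm above the underside, 110 mm to -x of the block's origin. Axes as the block's.
- block_nose (a point): Top middle of the block's far end (+x end), the end that lies under the foot.
- beaker: Loose glass beaker, 68 mm wide, 85 mm high; bystander. Origin at the centre of its underside.
- reagent: Loose amber bottle with black cap, 60 mm wide, 130 mm high; bystander.
- vial: Loose clear vial with black cap, 28 mm wide, 50 mm high; bystander.
There are look-alikes about, which are no part of the job. There is more than one size of the driver; the job needs the larger.

How it is judged (in metres and radians):
On the way, in this order (a step that is already met when the one before it is completed fails the run):
1. with the driver in the screw, the foot is brought down on the setting block with 8 to 28 N, the block still in place under it (contact force between block and bracket between 8 and 28 N and horizontal distance between driver_tip and screw_socket below 0.006 m and z of driver_tip in the frame of screw_socket below -0.008 m and distance of block_handle from where it was at the start of the episode below 0.006 m), for 0.3 s.
2. the block slides out lengthwise by 8 to 22 mm while the foot bears on it with 8 to 28 N and nothing holds the driver (contact force between block and bracket between 8 and 28 N and contact force between the fingers and driver below 0.1 N and distance of block_handle from where it was at the start of the episode between 0.008 and 0.022 m and x of block_nose in the frame of bracket above -0.007 m), for 0.1 s.
At the end, for the whole second after the job is handed in: The block lies flat and still on the deck, lengthwise within 11 degrees, its far end 8 mm or more short of the screw axis, drawn out by less than 80 mm; the driver stands in the socket (tip 8 mm or more below the mouth, leaning less than 0.2 rad); nothing is held (x of block_nose in the frame of bracket below -0.008 m and x of block in the frame of bracket above -0.08 m and contact force between block and bracket below 0.1 N and angle between block's own z axis and vertical below 0.05 rad and z of block in the frame of deck between 0.009 and 0.016 m and linear speed of block below 0.01 m/s and angle between the x axis of block and the x axis of deck, either way round below 0.2 rad and horizontal distance between driver_tip and screw_socket below 0.006 m and z of driver_tip in the frame of screw_socket below -0.008 m and angle between driver's own z axis and vertical below 0.2 rad and linear speed of driver below 0.02 m/s); the robot touches nothing.
It fails at once if the foot clamps the block with more than 45 N (contact force between block and bracket above 45 N).
It fails at once if the hand or arm touches the stop bracket or screw (contact force between any of the fingers, the arm and bracket above 3 N).
It fails at once if the beaker is moved (distance of beaker from where it was at the start of the episode above 0.02 m).
It fails at once if the bottle is moved (distance of reagent from where it was at the start of the episode above 0.02 m).
It fails at once if the vial is moved (distance of vial from where it was at the start of the episode above 0.02 m).
It also fails if it takes over 72 s, if anything falls off the work surface, if the arm or the gripper's body presses on something with over 40 N, if the wrist force passes 120 N, or if a joint passes its speed limit or range.

## Working session

There is one attempt and no reset: what is moved stays moved. The work goes in short steps, Python scripts to look and compute and a shell command to move; the robot and the scene stay as the last step left them, time stands still between calls to the robot, and variables do not carry over. Pictures are saved under pics/ and viewed, at most 13 in all, crops included, and the job is handed in when it is done.

```bash
mkdir -p pics; cat > h.py <<'E'
import numpy as np,cv2,json
from workcell import telemetry,eyes,ticket
def grab(n,f):
    c=eyes.calibration(n); im=eyes.grab_frame(n); cv2.imwrite(f'pics/{f}.png',im[:,:,::-1])
    json.dump({k:np.array(c[k]).tolist() for k in('camera_matrix','world_from_camera')},open(f'pics/{f}.json','w'))
    return im
def cal(f):
    c=json.load(open(f'pics/{f}.json')); return np.array(c['camera_matrix']),np.array(c['world_from_camera'])
def ray(f,u,v):
    K,T=cal(f); d=T[:3,:3]@np.linalg.inv(K)@[u,v,1.]; return T[:3,3],d/np.linalg.norm(d)
def atz(f,u,v,z):
    o,d=ray(f,u,v); return (o+d*(z-o[2])/d[2]).round(1)
def tri(*obs):
    A=np.zeros((3,3));b=np.zeros(3);R=[ray(*o) for o in obs]
    for o,d in R:
        P=np.eye(3)-np.outer(d,d);A+=P;b+=P@o
    p=np.linalg.solve(A,b); return p.round(1),[round(float(np.linalg.norm((np.eye(3)-np.outer(d,d))@(p-o))),1) for o,d in R]
def px(f,p):
    K,T=cal(f); q=np.linalg.inv(T)@[*p,1.]; q=K@q[:3]; return (q[:2]/q[2]).round(1)
def big(src,dst,x,y,w,h,s):
    im=cv2.imread(f'pics/{src}.png')[y:y+h,x:x+w]; cv2.imwrite(f'pics/{dst}.png',cv2.resize(im,None,fx=s,fy=s,interpolation=cv2.INTER_CUBIC))
E
python3 - <<'E'
from h import *
a=grab('scene','s0');b=grab('side','d0');grab('wrist','w0')
im=np.vstack([np.hstack([a,b])])
cv2.imwrite('pics/both.png',cv2.resize(im[:,:,::-1],(800,300)))
print(telemetry.state())
for n in('s0','d0','w0'):print(cal(n)[1].round(2).tolist(),cal(n)[0][0,0])
E
```

```text
{'time_s': 0.15, 'qpos': array([-1.14604659e+00,  1.83432161e+01,  8.96888200e+01,  5.52720409e-04,
        7.20435417e+01, -1.14599697e+00]), 'qvel': array([-0.02193489, -0.12072202, -0.20819622, -0.02928797,  0.08552149,
       -0.10276799]), 'effort': array([-5.72294630e-04, -4.12774551e+01, -2.32154489e+01,  7.26667210e-02,
        4.33494255e-02, -9.00343002e-05]), 'ee_pos': array([5.74645238e+02, 9.55667468e-03, 2.21323884e+02]), 'ee_rot': array([-1.79924448e+02, -2.03702987e-03,  8.99997783e+01]), 'force': array([0.50482469, 0.12025404, 0.2527786 ]), 'torque': array([-0.00218701,  0.04024585,  0.00731222]), 'gripper_force': 0.0, 'gripper_width': 91.25086182491046}
[[0.78, 0.51, -0.36, 863.24], [0.62, -0.64, 0.45, -374.22], [-0.0, -0.58, -0.82, 730.11], [0.0, 0.0, 0.0, 1.0]] 404.22722039998405
[[-0.98, -0.12, 0.14, 477.96], [-0.18, 0.71, -0.68, 557.11], [-0.01, -0.7, -0.72, 678.13], [0.0, 0.0, 0.0, 1.0]] 451.90547326678
[[1.0, 0.0, -0.0, 576.2], [-0.0, -0.96, -0.28, 79.15], [-0.0, 0.28, -0.96, 383.38], [0.0, 0.0, 0.0, 1.0]] 293.00710931561076
```

View pics/s0.png

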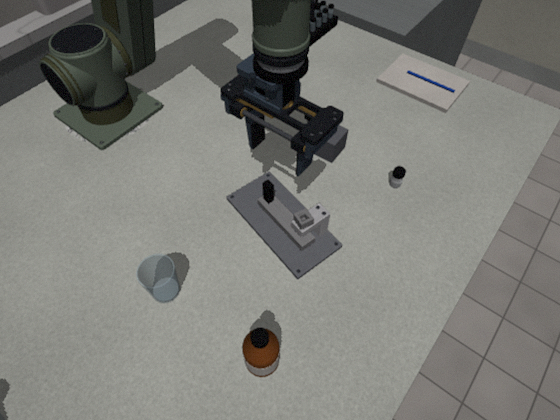

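View pics/d0.png

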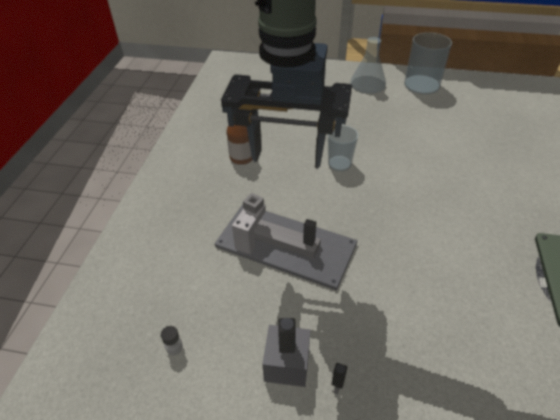

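Scene view: deck from (228,197) to (341,243), screw head near (303,217), block handle (268,190), beaker (160,278), bottle (261,350), vial (398,177). Side view: bracket (247,225), handle (310,232), stand with driver (287,350), small decoy driver (340,375), and vial (172,340).

```bash
python3 - <<'E'
from h import *
big('s0','a',220,165,130,115,4.6);big('d0','b',205,190,160,110,5)
big('d0','c',250,300,110,100,3.6);big('w0','e',0,0,560,420,.7)
def fit(n,w,h):
    return cv2.resize(cv2.imread(f'pics/{n}.png'),(w,h))
cv2.imwrite('pics/m1.png',np.vstack([np.hstack([fit('a',396,350),fit('c',385,350)]),np.hstack([fit('w0',332,249),fit('b',362,249),np.zeros((249,87,3),np.uint8)])]))
E
```

```text
(no output)
```

View pics/m1.png

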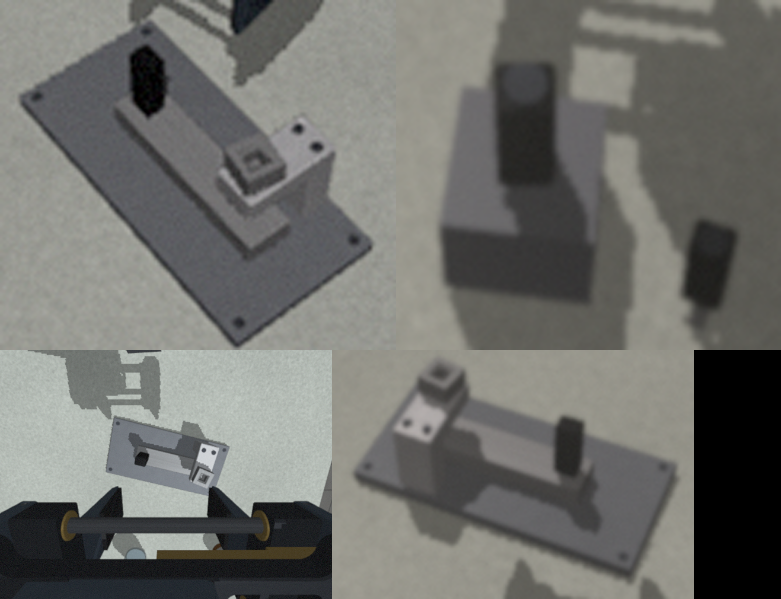

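The montage shows the socket mouth at scene (303.7,217.6), side (253.2,200.6), wrist (342.3,215.9). The block handle top is at scene (268.3,182.4), side (310.2,222.7), and the driver top at side (286.6,323.4).

```bash
python3 - <<'E'
from h import *
print('sock',tri(('s0',303.7,217.6),('d0',253.2,200.6),('w0',342.3,215.9)),tri(('s0',303.7,217.6),('d0',253.2,200.6)))
print('bh',tri(('s0',268.3,182.4),('d0',310.2,222.7)))
print('drvtop@122',atz('d0',286.6,323.4,122))
# deck corners z=12
A=lambda u,v:(220+u/3.046,165+v/3.043)
for c in[(21,97),(150,20),(372,243),(238,345)]:print('deck',atz('s0',*A(*c),12))
for c in [(355,473),(405,392),(676,466),(632,578)]:print('deck d',atz('d0',205+(c[0]-332)/2.2625,190+(c[1]-350)/2.2625,12))
C=lambda u,v:(250+(u-396)/3.5,300+v/3.5)
print('stand top front',[atz('d0',*C(*c),60).tolist() for c in[(442,228),(597,242),(463,88),(606,103)]])
print('handle bottom edge',[atz('d0',*C(*c),60).tolist() for c in[(500,184),(552,186)]],[atz('d0',*C(*c),122).tolist() for c in[(497,64),(555,66),(499,98),(554,100)]])
E
```

```text
sock (array([640.3, -10.5,  96.1]), [0.3, 1.3, 1.2]) (array([639.8, -10.8,  95.9]), [0.7, 0.7])
bh (array([530.1,  18.6,  88.3]), [0.6, 0.6])
drvtop@122 [533.1 241.  122. ]
deck [445.  -23.2  12. ]
deck [472.7  91.8  12. ]
deck [711.9  32.   12. ]
deck [685.8 -83.4  12. ]
deck d [707.8  35.6  12. ]
deck d [689.6 -64.7  12. ]
deck d [441.3 -19.   12. ]
deck d [467.4 100.   12. ]
stand top front [[560.8, 277.4, 60.0], [497.7, 272.1, 60.0], [565.0, 213.4, 60.0], [502.6, 209.6, 60.0]]
handle bottom edge [[541.0, 254.4, 60.0], [519.5, 251.5, 60.0]] [[545.1, 235.0, 122.0], [522.3, 231.9, 122.0], [541.6, 249.6, 122.0], [520.3, 246.7, 122.0]]
```

```bash
python3 -m crank '[{"dx":-0.011,"dy":0.0605,"dz":0.006},{"dx":-0.011,"dy":0.0605,"dz":0.006},{"dx":-0.011,"dy":0.0605,"dz":0.006},{"dx":-0.011,"dy":0.0605,"dz":0.006},{"dx":-0.011,"dy":0.0605,"dz":0.006},{"dx":0},{"dx":0}]' 1; python3 - <<'E'
from h import *
grab('wrist','w1');grab('scene','s1');s=telemetry.state();print(s['ee_pos'],s['qpos'],s['torque'])
print('decoy',atz('d0',340,375,50),'bottle',atz('s0',261,350,60),'beaker',atz('s0',164,290,0),'vial',atz('s0',398,180,25))
big('s1','b',220,165,130,115,3)
cv2.imwrite('pics/m2.png',np.vstack([cv2.imread('pics/w1.png')]))
big('s1','m3',180,130,200,150,4)
E
```

```text
[ 5.74773171e+02 -3.43754098e-03  2.21557004e+02] [-1.14695256e+00  1.83319519e+01  8.96710958e+01  3.05266696e-04
  7.20443698e+01 -1.14459438e+00] [ 0.01656941  0.02892569 -0.02217588]
decoy [451.2 267.8  50. ] bottle [ 725.8 -242.    60. ] beaker [ 494.  -258.8    0. ] vial [721.7 242.7  25. ]validation failed for argument at $[0]...
```

View pics/m2.png

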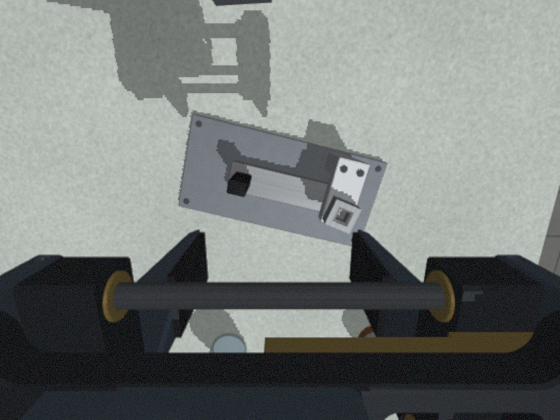

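The move was refused, so the view is unchanged: socket at (343,214), handle (239,183). I'll send every key in each row.

```bash
python3 -m crank '[{"dx":-0.011,"dy":0.0605,"dz":0.006,"yaw":0},{"dx":-0.011,"dy":0.0605,"dz":0.006,"yaw":0},{"dx":-0.011,"dy":0.0605,"dz":0.006,"yaw":0},{"dx":-0.011,"dy":0.0605,"dz":0.006,"yaw":0},{"dx":-0.011,"dy":0.0605,"dz":0.006,"yaw":0},{"dx":0,"dy":0,"dz":0,"yaw":0},{"dx":0,"dy":0,"dz":0,"yaw":0}]' 1 && python3 - <<'E'
from h import *
grab('wrist','w2');grab('scene','s2');s=telemetry.state();print(s['ee_pos'],s['qpos'],s['torque'])
big('s2','p',200,20,200,150,2);big('w2','q',130,60,300,240,2.6)
cv2.imwrite('pics/m3.png',cv2.imread('pics/q.png')[:600,:780])
E
```

```text
time_s: 1.12
ee_pos: [530.9, 241.5, 245.7]
ee_rot: [-180.0, 0.1, 90.0]
force: [-0.7, -0.8, -0.3]
gripper_width: 90.9
gripper_force: 0.0
[531.14318989 240.81569255 245.75434133] [ 2.32744080e+01  1.83005232e+01  8.61917292e+01 -2.79108666e-02
  7.55385555e+01  2.33560272e+01] [-0.00033801 -0.02244439 -0.0604956 ]
```

View pics/m3.png

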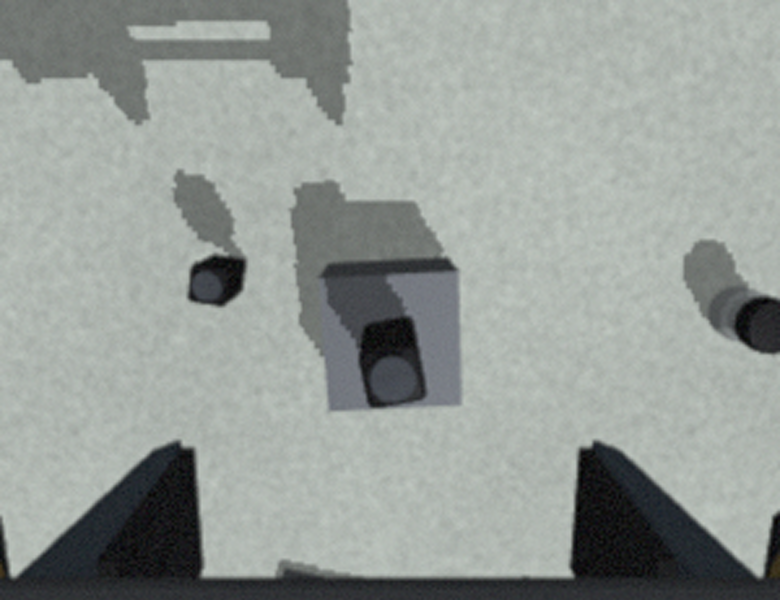

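Wrist view: driver top centre at full-image (281.2,206.2), its edges turned about 10° counter-clockwise. The decoy is at (213,169), clear on the left.

```bash
python3 - <<'E'
from h import *
Q=lambda u,v:(130+u/2.6,60+v/2.6)
print(tri(('w2',*Q(393,380)),('d0',286.6,323.4)),atz('w2',*Q(393,380),122))
c=[atz('w2',*Q(*p),122) for p in[(370,408),(425,398),(360,357),(415,348)]];print(c)
print('bot',[atz('w2',*Q(*p),60).tolist() for p in[(365,325),(411,317)]],'stand',[atz('w2',*Q(*p),60).tolist() for p in[(330,411),(461,404),(459,270),(323,278)]])
E
```

```text
(array([534. , 242.5, 124.1]), [1.1, 1.1]) [535.  242.3 122. ]
[array([526. , 230.9, 122. ]), array([547.6, 235. , 122. ]), array([522.3, 251.5, 122. ]), array([543.4, 255. , 122. ])]
bot [[522.5, 251.7, 60.0], [543.8, 255.4, 60.0]] stand [[505.5, 209.8, 60.0], [568.1, 213.4, 60.0], [565.4, 277.1, 60.0], [503.5, 273.4, 60.0]]
```

```bash
python3 -m crank '[{"dx":0.005,"dy":0.0025,"dz":-0.02,"yaw":0.7},{"dx":0,"dy":0,"dz":-0.02,"yaw":0.7},{"dx":0,"dy":0,"dz":-0.02,"yaw":0.7},{"dx":0,"dy":0,"dz":-0.036,"yaw":0},{"dx":0,"dy":0,"dz":-0.036,"yaw":0},{"dx":0,"dy":0,"dz":-0.036,"yaw":0},{"dx":0,"dy":0,"dz":-0.036,"yaw":0},{"dx":0,"dy":0,"dz":0,"yaw":0},{"dx":0,"dy":0,"dz":0,"yaw":0}]' 0.66 && python3 -m crank '[{"dx":0,"dy":0,"dz":0,"yaw":0},{"dx":0,"dy":0,"dz":0,"yaw":0},{"dx":0,"dy":0,"dz":0,"yaw":0},{"dx":0,"dy":0,"dz":0,"yaw":0},{"dx":0,"dy":0,"dz":0,"yaw":0}]' 0 30
```

```text
time_s: 2.35
ee_pos: [536.0, 243.6, 83.8]
ee_rot: [179.9, -0.0, 100.4]
force: [0.5, -0.5, -0.3]
gripper_width: 60.4
gripper_force: 0.0
time_s: 2.98
ee_pos: [534.8, 244.0, 83.0]
ee_rot: [-180.0, -0.0, 100.5]
force: [-1.3, 0.3, 1.8]
gripper_width: 23.6
gripper_force: 30.0
```

```bash
python3 -m crank '[{"dx":0,"dy":0,"dz":0.04,"yaw":0},{"dx":0,"dy":0,"dz":0.04,"yaw":0},{"dx":0,"dy":0,"dz":0.04,"yaw":0},{"dx":0,"dy":0,"dz":0.03,"yaw":0},{"dx":0,"dy":0,"dz":0,"yaw":0}]' && python3 - <<'E'
from h import *
grab('side','d3');grab('scene','s3')
big('w1','q',310,140,60,100,6)
big('s3','p',285,190,50,50,8);big('d3','r',225,185,50,50,8)
f=lambda n,w,h:cv2.resize(cv2.imread(f'pics/{n}.png'),(w,h))
cv2.imwrite('pics/m4.png',np.hstack([f('q',360,600),np.vstack([f('p',300,300),f('r',300,300)])]))
E
```

```text
time_s: 3.6
ee_pos: [536.0, 244.4, 204.3]
ee_rot: [179.8, -0.0, 100.5]
force: [0.1, 0.6, -1.9]
gripper_width: 23.9
gripper_force: 30.0
```

View pics/m4.png

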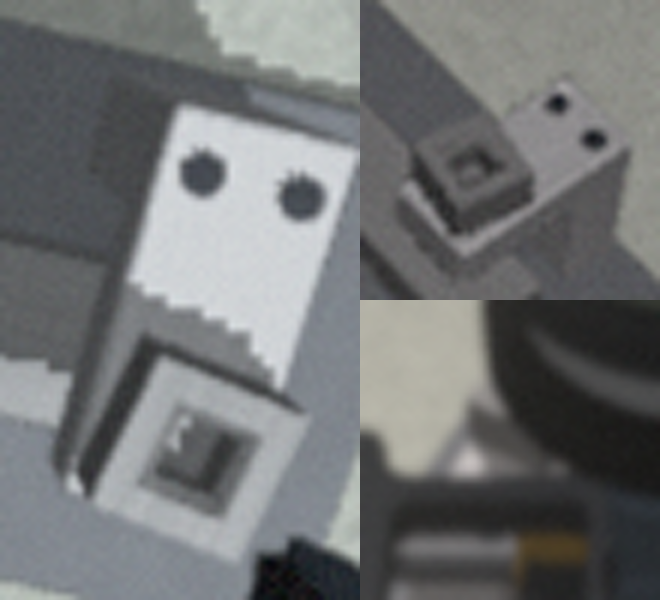

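Head-top corners in the crop: (163,352), (305,412), (240,560), (92,500). Mouth centre is at wrist (343.4,216.3) and scene (304.2,218.0).

```bash
python3 - <<'E'
from h import *
Q=lambda u,v:(310+u/6,140+v/6)
P=[atz('w1',*Q(*p),96.5) for p in[(163,352),(305,412),(240,560),(92,500)]];P=np.array(P)
print(P,P.mean(0))
for i in range(4):
    e=P[(i+1)%4]-P[i];print(np.linalg.norm(e),np.degrees(np.arctan2(e[1],e[0])))
print(tri(('w1',*Q(201,460)),('s3',304.2,218.0),('d0',253.2,200.6)),atz('s3',304.2,218.0,96.5),atz('w1',*Q(201,460),96.5),atz('d0',253.2,200.6,96.5))
A=lambda u,v:(285+(u-360)/6,190+v/6)
P=np.array([atz('s3',*A(*p),96.5) for p in[(413,155),(482,115),(535,182),(463,228)]]);print(P.mean(0))
for i in range(4):
    e=P[(i+1)%4]-P[i];print(np.linalg.norm(e),np.degrees(np.arctan2(e[1],e[0])))
E
```

```text
[[635.1   8.4  96.5]
 [659.7  -2.1  96.5]
 [650.5 -28.8  96.5]
 [624.3 -17.8  96.5]] [642.4   -10.075  96.5  ]
26.747149380821895 -23.11420798332681
28.24057364856459 -109.0123783385049
28.415488734139384 157.2250304511136
28.338666164800376 67.5978704080408
(array([641.2, -10.9,  96. ]), [1.5, 0.6, 2.1]) [642.  -11.1  96.5] [642.6 -10.6  96.5] [639.  -10.6  96.5]
[641.8   -11.925  96.5  ]
27.10737906917598 72.83511127284163
29.90401310861136 -20.556045219583467
28.627259736132626 -105.39554925399514
30.909545451203236 156.75272999125684
```

```bash
python3 -m crank '[{"dx":0.0167,"dy":-0.0398,"dz":0,"yaw":-0.81},{"dx":0.0167,"dy":-0.0398,"dz":0,"yaw":-0.81},{"dx":0.0167,"dy":-0.0398,"dz":0,"yaw":-0.81},{"dx":0.0167,"dy":-0.0398,"dz":0,"yaw":-0.81},{"dx":0.0167,"dy":-0.0398,"dz":0,"yaw":-0.81},{"dx":0.0167,"dy":-0.0398,"dz":0,"yaw":-0.81},{"dx":0.0167,"dy":-0.0398,"dz":0,"yaw":-0.81},{"dx":0.0167,"dy":-0.0398,"dz":0,"yaw":-0.81},{"dx":0,"dy":0,"dz":-0.01,"yaw":0},{"dx":0,"dy":0,"dz":-0.01,"yaw":0}]' && python3 - <<'E'
from h import *
grab('side','d4');grab('scene','s4');grab('wrist','w4')
print(telemetry.state()['qpos'].round(1))
big('w4','q',200,100,200,200,2.9);big('s4','p',255,150,100,100,4);big('d4','r',205,135,100,100,4)
f=lambda n,w,h:cv2.resize(cv2.imread(f'pics/{n}.png'),(w,h))
cv2.imwrite('pics/m5.png',np.hstack([f('p',400,400),f('r',400,400)]))
E
```

```text
time_s: 4.95
ee_pos: [640.9, -10.3, 184.7]
ee_rot: [-179.8, 0.0, 68.1]
force: [-0.2, -0.3, -0.6]
gripper_width: 24.0
gripper_force: 30.0
[-1.9 25.6 83.5  0.  71.  19.9]
```

View pics/m5.png

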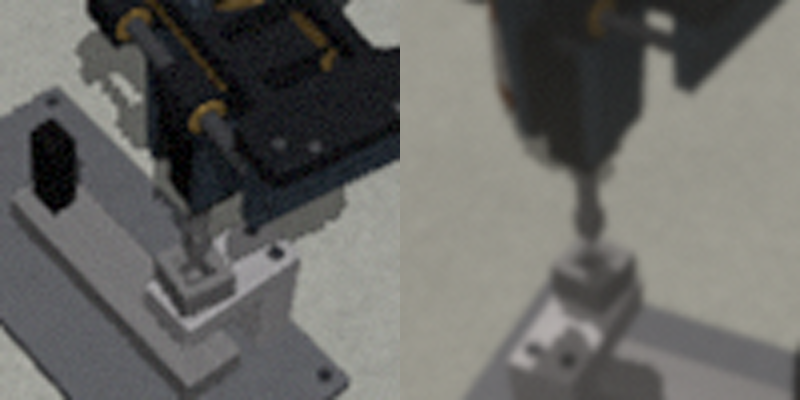

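Both views show the bit standing just above the socket mouth: scene about (304,212), side about (253,195). I'm going down carefully.

```bash
python3 -m crank '[{"dx":0,"dy":0,"dz":-0.01,"yaw":0},{"dx":0,"dy":0,"dz":-0.01,"yaw":0},{"dx":0,"dy":0,"dz":-0.005,"yaw":0},{"dx":0,"dy":0,"dz":0,"yaw":0}]'; python3 -m crank '[{"dx":0,"dy":0,"dz":-0.004,"yaw":0},{"dx":0,"dy":0,"dz":-0.004,"yaw":0},{"dx":0,"dy":0,"dz":0,"yaw":0}]'
```

```text
time_s: 5.6
ee_pos: [641.5, -10.5, 167.0]
ee_rot: [-180.0, -0.0, 68.1]
force: [-2.1, 0.3, 0.8]
gripper_width: 23.9
gripper_force: 30.0
time_s: 5.98
ee_pos: [641.9, -10.5, 165.8]
ee_rot: [179.8, -0.1, 68.1]
force: [-8.6, 1.0, 22.7]
gripper_width: 24.1
gripper_force: 30.0
```

Contact came early, with a push to −x from the chamfer, so I'll lift slightly and shift −x.

```bash
python3 -m crank '[{"dx":0,"dy":0,"dz":0.008,"yaw":0},{"dx":-0.0035,"dy":0.0003,"dz":0,"yaw":0},{"dx":0,"dy":0,"dz":-0.005,"yaw":0},{"dx":0,"dy":0,"dz":-0.004,"yaw":0},{"dx":0,"dy":0,"dz":0,"yaw":0}]'; python3 -m crank '[{"dx":0,"dy":0,"dz":0,"yaw":0}]'
```

```text
time_s: 6.6
ee_pos: [639.3, -9.9, 158.4]
ee_rot: [-180.0, -0.1, 68.1]
force: [1.9, 2.3, -3.2]
gripper_width: 23.9
gripper_force: 30.0
time_s: 6.72
ee_pos: [639.3, -9.9, 158.6]
ee_rot: [-180.0, -0.1, 68.1]
force: [3.4, 3.8, -3.1]
gripper_width: 23.8
gripper_force: 30.0
```

```bash
python3 -m crank '[{"dx":0.0006,"dy":0.0006,"dz":-0.004,"yaw":0},{"dx":0,"dy":0,"dz":0,"yaw":0}]'; python3 -m crank '[{"dx":0,"dy":0,"dz":-0.004,"yaw":0},{"dx":0,"dy":0,"dz":0,"yaw":0}]'; python3 -c "
from h import *
for _ in range(1):print(telemetry.state()['torque'])"
```

```text
time_s: 6.98
ee_pos: [639.5, -9.8, 157.2]
ee_rot: [180.0, -0.0, 68.1]
force: [-0.4, 4.5, 3.0]
gripper_width: 23.6
gripper_force: 30.0
time_s: 7.22
ee_pos: [639.6, -9.9, 156.9]
ee_rot: [179.9, -0.1, 68.1]
force: [-3.9, 3.1, 16.1]
gripper_width: 23.9
gripper_force: 30.0
[ 0.75186795  0.9373769  -0.00707177]
```

```bash
cat > m.py <<'E'
from h import *
T=[]
for _ in range(6):
    eyes.grab_frame('side');s=telemetry.state();T.append([*s['force'],s['torque'][2]])
T=np.array(T);print('F',T.mean(0)[:3].round(1),'Tz %.3f sd %.3f'%(T[:,3].mean(),T[:,3].std()),'yaw',s['ee_rot'][2].round(2),'z',s['ee_pos'].round(1),'t',s['time_s'])
E
python3 -m crank '[{"dx":0,"dy":-0.0005,"dz":0.004,"yaw":0},{"dx":0,"dy":0,"dz":0,"yaw":0}]'>/dev/null; python3 m.py
python3 -m crank '[{"dx":0,"dy":0,"dz":0,"yaw":-0.6},{"dx":0,"dy":0,"dz":0,"yaw":-0.6},{"dx":0,"dy":0,"dz":0,"yaw":-0.6}]'>/dev/null; python3 m.py
python3 -m crank '[{"dx":0,"dy":0,"dz":0,"yaw":-0.6},{"dx":0,"dy":0,"dz":0,"yaw":-0.6}]'>/dev/null; python3 m.py
python3 -m crank '[{"dx":0,"dy":0,"dz":0,"yaw":-0.5},{"dx":0,"dy":0,"dz":0,"yaw":-0.5}]'>/dev/null; python3 m.py
```

```text
F [-0.7  4.   5.9] Tz -0.022 sd 0.015 yaw 68.1 z [639.6 -10.  157.2] t 7.775
F [0.5 4.6 5.2] Tz 0.061 sd 0.023 yaw 59.11 z [640.3  -9.9 157.2] t 8.45
F [0.3 4.9 5.2] Tz 0.102 sd 0.032 yaw 53.12 z [640.2  -9.7 157.2] t 9.0
F [0.3 5.  5. ] Tz 0.178 sd 0.034 yaw 48.12 z [640.2  -9.7 157.1] t 9.55
```

```bash
for i in 1; do 
python3 -m crank '[{"dx":0,"dy":0,"dz":0,"yaw":-0.4},{"dx":0,"dy":0,"dz":0,"yaw":-0.4}]'>/dev/null; python3 m.py
python3 -m crank '[{"dx":0,"dy":0,"dz":0,"yaw":-0.4},{"dx":0,"dy":0,"dz":0,"yaw":-0.4}]'>/dev/null; python3 m.py
python3 -m crank '[{"dx":0,"dy":0,"dz":0,"yaw":-0.4},{"dx":0,"dy":0,"dz":0,"yaw":-0.4}]'>/dev/null; python3 m.py
done
```

```text
F [0.7 4.8 5.6] Tz 0.159 sd 0.020 yaw 44.13 z [640.2  -9.7 157.2] t 10.1
F [0.6 4.9 5.5] Tz 0.161 sd 0.030 yaw 40.12 z [640.2  -9.7 157.2] t 10.65
F [0.4 4.9 5.6] Tz 0.186 sd 0.019 yaw 36.13 z [640.3  -9.7 157.2] t 11.2
```

```bash
python3 -m crank '[{"dx":0,"dy":0,"dz":0,"yaw":-0.4},{"dx":0,"dy":0,"dz":0,"yaw":-0.4}]'>/dev/null; python3 m.py
python3 -m crank '[{"dx":0,"dy":0,"dz":0,"yaw":-0.4},{"dx":0,"dy":0,"dz":0,"yaw":-0.4}]'>/dev/null; python3 m.py
```

```text
F [0.3 5.1 5.2] Tz 0.162 sd 0.009 yaw 32.13 z [640.3  -9.7 157.2] t 11.75
F [0.4 4.9 5.2] Tz 0.162 sd 0.030 yaw 28.13 z [640.3  -9.8 157.2] t 12.3
```

```bash
python3 -m crank '[{"dx":0,"dy":0,"dz":0,"yaw":-0.4},{"dx":0,"dy":0,"dz":0,"yaw":-0.4}]'>/dev/null; python3 m.py
```

```text
F [0.5 4.7 5.3] Tz 0.142 sd 0.049 yaw 24.12 z [640.3  -9.8 157.2] t 12.85
```

```bash
python3 -m crank '[{"dx":0,"dy":0,"dz":0,"yaw":-0.4},{"dx":0,"dy":0,"dz":0,"yaw":-0.4}]'>/dev/null; python3 m.py
python3 -m crank '[{"dx":0,"dy":0,"dz":0,"yaw":-0.4},{"dx":0,"dy":0,"dz":0,"yaw":-0.4}]'>/dev/null; python3 m.py
```

```text
F [0.7 4.5 5.5] Tz 0.160 sd 0.017 yaw 20.13 z [640.3  -9.8 157.1] t 13.4
F [0.3 5.  5.6] Tz 0.142 sd 0.025 yaw 16.13 z [640.3  -9.8 157.2] t 13.95
```

```bash
python3 -m crank '[{"dx":0,"dy":0,"dz":0,"yaw":-0.4},{"dx":0,"dy":0,"dz":0,"yaw":-0.4}]'>/dev/null; python3 m.py
python3 -m crank '[{"dx":0,"dy":0,"dz":0,"yaw":-0.4},{"dx":0,"dy":0,"dz":0,"yaw":-0.4}]'>/dev/null; python3 m.py
```

```text
F [0.5 4.9 5.5] Tz 0.172 sd 0.027 yaw 12.13 z [640.3  -9.8 157.1] t 14.5
F [0.6 4.6 5.6] Tz 0.144 sd 0.032 yaw 8.13 z [640.3  -9.9 157.2] t 15.05
```

```bash
python3 - <<'E'
from h import *
grab('side','d5');grab('scene','s5')
big('s5','p',275,170,65,65,6);big('d5','r',225,165,65,65,6)
f=lambda n,w,h:cv2.resize(cv2.imread(f'pics/{n}.png'),(w,h))
cv2.imwrite('pics/m6.png',np.hstack([f('p',400,400),f('r',400,400)]))
E
```

```text
(no output)
```

View pics/m6.png

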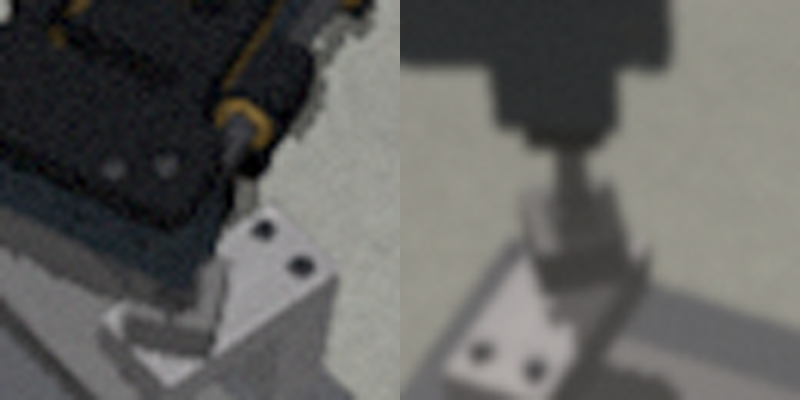

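The screw head, at scene lower-left (170,330) and side (575,235) in the crop, has clearly turned relative to the arm, with the bit well down in it. The drive works, so I'm carrying on.

```bash
python3 -m crank '[{"dx":0,"dy":0,"dz":0,"yaw":-0.4},{"dx":0,"dy":0,"dz":0,"yaw":-0.4}]'>/dev/null; python3 m.py
python3 -m crank '[{"dx":0,"dy":0,"dz":0,"yaw":-0.4},{"dx":0,"dy":0,"dz":0,"yaw":-0.4}]'>/dev/null; python3 m.py
```

```text
F [0.6 4.3 5.1] Tz 0.183 sd 0.018 yaw 4.13 z [640.3  -9.9 157.2] t 15.7
F [0.7 4.3 5.4] Tz 0.146 sd 0.026 yaw 0.13 z [640.3  -9.9 157.2] t 16.25
```

```bash
python3 -m crank '[{"dx":0,"dy":0,"dz":0,"yaw":-0.4},{"dx":0,"dy":0,"dz":0,"yaw":-0.4}]'>/dev/null; python3 m.py
python3 -m crank '[{"dx":0,"dy":0,"dz":0,"yaw":-0.4},{"dx":0,"dy":0,"dz":0,"yaw":-0.4}]'>/dev/null; python3 m.py
```

```text
F [1.  4.  5.3] Tz 0.161 sd 0.021 yaw -3.87 z [640.3  -9.9 157.2] t 16.8
F [0.8 4.4 5.4] Tz 0.146 sd 0.015 yaw -7.87 z [640.3 -10.  157.2] t 17.35
```

```bash
python3 -m crank '[{"dx":0,"dy":0,"dz":0,"yaw":-0.4},{"dx":0,"dy":0,"dz":0,"yaw":-0.4}]'>/dev/null; python3 m.py
python3 -m crank '[{"dx":0,"dy":0,"dz":0,"yaw":-0.4},{"dx":0,"dy":0,"dz":0,"yaw":-0.4}]'>/dev/null; python3 m.py
```

```text
F [0.6 4.3 5.4] Tz 0.194 sd 0.021 yaw -11.86 z [640.3 -10.  157.2] t 17.9
F [0.7 4.2 5. ] Tz 0.216 sd 0.019 yaw -15.86 z [640.3 -10.  157.2] t 18.45
```

Torque has stepped up, so the foot touched near yaw −11 to −12. Going 4° further.

```bash
python3 -m crank '[{"dx":0,"dy":0,"dz":0,"yaw":-0.4},{"dx":0,"dy":0,"dz":0,"yaw":-0.4}]'>/dev/null; python3 m.py
```

```text
F [0.4 4.  5.7] Tz 0.251 sd 0.035 yaw -19.86 z [640.3 -10.  157.2] t 19.0
```

Estimated foot force is 17–19 N. Hold, release, and raise straight up.

```bash
python3 -m crank '[{"dx":0,"dy":0,"dz":0,"yaw":0},{"dx":0,"dy":0,"dz":0,"yaw":0}]' - 8; python3 -m crank '[{"dx":0,"dy":0,"dz":0,"yaw":0},{"dx":0,"dy":0,"dz":0,"yaw":0},{"dx":0,"dy":0,"dz":0,"yaw":0},{"dx":0,"dy":0,"dz":0,"yaw":0},{"dx":0,"dy":0,"dz":0.01,"yaw":0},{"dx":0,"dy":0,"dz":0.03,"yaw":0},{"dx":0,"dy":0,"dz":0.03,"yaw":0},{"dx":0,"dy":0,"dz":0.03,"yaw":0}]' 0.6; python3 -m crank '[{"dx":-0.015,"dy":0.0035,"dz":0,"yaw":1},{"dx":-0.015,"dy":0.0035,"dz":0,"yaw":1},{"dx":-0.015,"dy":0.0035,"dz":0,"yaw":1},{"dx":-0.015,"dy":0.0035,"dz":0,"yaw":1},{"dx":-0.015,"dy":0.0035,"dz":0,"yaw":1},{"dx":-0.015,"dy":0.0035,"dz":0,"yaw":1},{"dx":-0.015,"dy":0.0035,"dz":0,"yaw":1},{"dx":-0.015,"dy":0.0035,"dz":0,"yaw":1},{"dx":-0.015,"dy":0.0035,"dz":0,"yaw":1},{"dx":0,"dy":0,"dz":0,"yaw":1}]'; python3 -m crank '[{"dx":0,"dy":0,"dz":0,"yaw":1},{"dx":0,"dy":0,"dz":0,"yaw":1},{"dx":0,"dy":0,"dz":0,"yaw":1},{"dx":0,"dy":0,"dz":0,"yaw":1},{"dx":0,"dy":0,"dz":0,"yaw":1},{"dx":0,"dy":0,"dz":0,"yaw":1},{"dx":0,"dy":0,"dz":0,"yaw":1},{"dx":0,"dy":0,"dz":0,"yaw":1},{"dx":0,"dy":0,"dz":0,"yaw":1},{"dx":0,"dy":0,"dz":0,"yaw":1}]'
```

```text
time_s: 19.25
ee_pos: [640.3, -10.1, 157.2]
ee_rot: [-179.9, -0.1, -19.9]
force: [0.4, 4.5, 5.3]
gripper_width: 24.0
gripper_force: 8.0
time_s: 20.25
ee_pos: [639.6, -10.4, 237.8]
ee_rot: [180.0, -0.0, -19.9]
force: [0.9, -0.3, 0.8]
gripper_width: 54.9
gripper_force: 0.0
time_s: 21.5
ee_pos: [530.9, 14.9, 237.3]
ee_rot: [180.0, -0.0, 30.3]
force: [1.0, 0.4, 0.2]
gripper_width: 54.7
gripper_force: 0.0
time_s: 22.75
ee_pos: [531.7, 14.8, 237.1]
ee_rot: [179.9, 0.0, 80.3]
force: [-0.4, 0.2, 0.2]
gripper_width: 54.7
gripper_force: 0.0
```

```bash
python3 -m crank '[{"dx":0,"dy":0,"dz":0,"yaw":1},{"dx":0,"dy":0,"dz":0,"yaw":1},{"dx":0,"dy":0,"dz":0,"yaw":1},{"dx":0,"dy":0,"dz":0,"yaw":1},{"dx":0,"dy":0,"dz":0,"yaw":1},{"dx":0,"dy":0,"dz":0,"yaw":1},{"dx":0,"dy":0,"dz":0,"yaw":1},{"dx":0,"dy":0,"dz":0,"yaw":1},{"dx":0,"dy":0,"dz":0,"yaw":1},{"dx":0,"dy":0,"dz":0,"yaw":1}]'; python3 -m crank '[{"dx":0,"dy":0,"dz":0,"yaw":1},{"dx":0,"dy":0,"dz":0,"yaw":1},{"dx":0,"dy":0,"dz":0,"yaw":1},{"dx":0,"dy":0,"dz":0,"yaw":1},{"dx":0,"dy":0,"dz":0,"yaw":1},{"dx":0,"dy":0,"dz":0,"yaw":1},{"dx":0,"dy":0,"dz":0,"yaw":1},{"dx":0,"dy":0,"dz":0,"yaw":0.2},{"dx":0,"dy":0,"dz":0,"yaw":0},{"dx":0,"dy":0,"dz":0,"yaw":0}]'; python3 - <<'E'
from h import *
grab('wrist','w6');grab('side','d6')
f=cv2.imread('pics/w6.png');g=cv2.imread('pics/d6.png')[150:290,190:370]
cv2.imwrite('pics/m7.png',np.hstack([cv2.resize(f[60:360,140:420],(448,480)),cv2.resize(g,(350,272*1))[:480] if 0 else cv2.copyMakeBorder(cv2.resize(g,(350,272)),0,208,0,0,0)]))
E
```

```text
time_s: 24.0
ee_pos: [531.7, 14.7, 237.1]
ee_rot: [180.0, 0.0, 130.3]
force: [0.0, -0.7, 0.6]
gripper_width: 54.8
gripper_force: 0.0
time_s: 25.25
ee_pos: [531.6, 14.8, 236.5]
ee_rot: [180.0, 0.0, 166.1]
force: [-0.1, 0.2, -0.4]
gripper_width: 54.8
gripper_force: 0.0
```

View pics/m7.png

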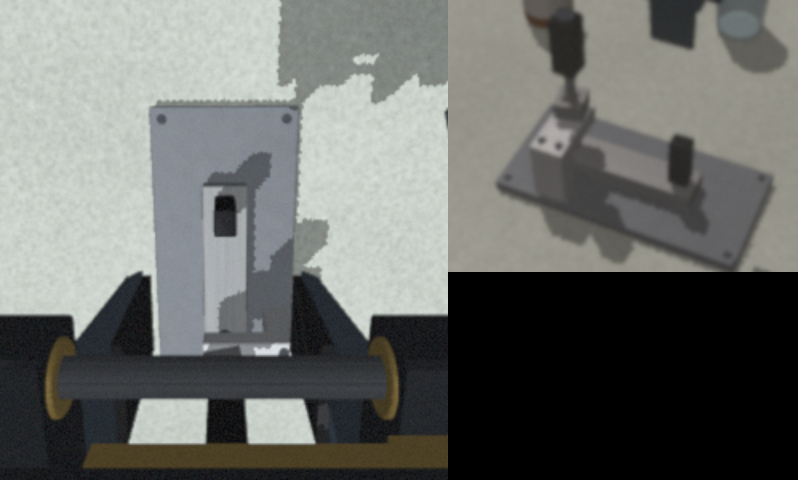

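Wrist view: block post top is near full-image (280.6,198.8), in line with the jaws. Side view: the driver stands upright in the screw at crop (567,60).

```bash
python3 - <<'E'
from h import *
s=telemetry.state();print(s['ee_pos'],cal('w6')[1][:3,3],cal('w6')[1][:3,2])
W=lambda u,v:(140+u/1.6,60+v/1.6)
print([atz('w6',*W(*p),87).tolist() for p in[(225,222),(214,237),(236,237),(214,209),(236,209)]])
print([atz('w6',*W(*p),32).tolist() for p in[(204,184),(246,184)]], tri(('w6',280.6,198.8),('s0',268.3,182.4),('d0',310.2,222.7)))
D=lambda u,v:(190+(u-448)*180/350,150+v*140/272)
print('d6 handle top',atz('d6',*D(681,140),87))
E
```

```text
[531.56276022  14.77612587 236.42223978] [456.20179373  33.91252817 398.67091162] [ 0.27061863 -0.06740458 -0.960324  ]
[[531.3, 17.9, 87.0], [539.9, 8.0, 87.0], [543.5, 22.7, 87.0], [520.7, 12.8, 87.0], [524.3, 27.3, 87.0]]
[[510.8, 6.3, 32.0], [518.7, 38.4, 32.0]] (array([530.5,  18.3,  88.5]), [0.7, 0.5, 0.9])
d6 handle top [530.6  15.7  87. ]
```

```bash
python3 -m crank '[{"dx":0.0005,"dy":0.0034,"dz":-0.037,"yaw":0},{"dx":0,"dy":0,"dz":-0.037,"yaw":0},{"dx":0,"dy":0,"dz":-0.037,"yaw":0},{"dx":0,"dy":0,"dz":-0.037,"yaw":0},{"dx":0,"dy":0,"dz":-0.037,"yaw":0},{"dx":0,"dy":0,"dz":-0.037,"yaw":0},{"dx":0,"dy":0,"dz":0,"yaw":0},{"dx":0,"dy":0,"dz":0,"yaw":0}]'; python3 -m crank '[{"dx":0,"dy":0,"dz":0,"yaw":0},{"dx":0,"dy":0,"dz":0,"yaw":0},{"dx":0,"dy":0,"dz":0,"yaw":0},{"dx":0,"dy":0,"dz":0,"yaw":0},{"dx":0,"dy":0,"dz":0,"yaw":0},{"dx":0,"dy":0,"dz":0,"yaw":0}]' 0 20; python3 m.py
```

```text
time_s: 26.35
ee_pos: [532.8, 17.5, 59.7]
ee_rot: [180.0, 0.1, 166.1]
force: [-0.0, 0.3, 0.0]
gripper_width: 54.4
gripper_force: 0.0
time_s: 27.1
ee_pos: [532.0, 17.5, 59.0]
ee_rot: [180.0, 0.0, 166.1]
force: [-1.0, 0.1, 2.0]
gripper_width: 15.4
gripper_force: 20.0
F [-0.6 -0.4  3.1] Tz 0.015 sd 0.021 yaw 166.1 z [532.   17.5  58.9] t 27.4
```

```bash
python3 -m crank '[{"dx":-0.0036,"dy":0.0009,"dz":0,"yaw":0},{"dx":-0.0036,"dy":0.0009,"dz":0,"yaw":0}]';python3 -m crank '[{"dx":-0.0036,"dy":0.0009,"dz":0,"yaw":0},{"dx":-0.0036,"dy":0.0009,"dz":0,"yaw":0}]'; python3 -m crank '[{"dx":-0.0012,"dy":0.0003,"dz":0,"yaw":0},{"dx":-0.0012,"dy":0.0003,"dz":0,"yaw":0},{"dx":-0.0012,"dy":0.0003,"dz":0,"yaw":0}]'
```

```text
time_s: 27.65
ee_pos: [529.1, 18.5, 59.0]
ee_rot: [179.9, 0.4, 166.1]
force: [6.9, -2.3, -2.4]
gripper_width: 16.1
gripper_force: 20.0
time_s: 27.9
ee_pos: [523.4, 20.0, 59.0]
ee_rot: [179.9, 0.4, 166.1]
force: [6.4, -2.6, -3.5]
gripper_width: 16.0
gripper_force: 20.0
time_s: 28.28
ee_pos: [520.4, 20.8, 59.0]
ee_rot: [179.9, 0.4, 166.1]
force: [6.2, -1.0, -2.8]
gripper_width: 15.9
gripper_force: 20.0
```

Pull is about 7 N, as wanted. Continuing until clear.

```bash
python3 -m crank '[{"dx":-0.0024,"dy":0.0006,"dz":0,"yaw":0},{"dx":-0.0024,"dy":0.0006,"dz":0,"yaw":0},{"dx":-0.0036,"dy":0.0009,"dz":0,"yaw":0},{"dx":-0.0036,"dy":0.0009,"dz":0,"yaw":0},{"dx":-0.0036,"dy":0.0009,"dz":0,"yaw":0},{"dx":-0.0036,"dy":0.0009,"dz":0,"yaw":0},{"dx":-0.0036,"dy":0.0009,"dz":0,"yaw":0},{"dx":-0.0036,"dy":0.0009,"dz":0,"yaw":0}]';python3 -m crank '[{"dx":-0.0036,"dy":0.0009,"dz":0,"yaw":0},{"dx":-0.0036,"dy":0.0009,"dz":0,"yaw":0},{"dx":-0.0036,"dy":0.0009,"dz":0,"yaw":0},{"dx":-0.0036,"dy":0.0009,"dz":0,"yaw":0},{"dx":0,"dy":0,"dz":0,"yaw":0},{"dx":0,"dy":0,"dz":0,"yaw":0}]'; python3 - <<'E'
from h import *
a=grab('side','d7');b=grab('scene','s7')
cv2.imwrite('pics/m8.png',np.hstack([cv2.resize(a[150:290,190:370],(400,311)),cv2.resize(b[130:270,200:380],(400,311))])[:,:,::-1])
E
```

```text
time_s: 29.28
ee_pos: [496.5, 26.5, 59.0]
ee_rot: [180.0, 0.0, 166.1]
force: [0.9, -0.9, 3.1]
gripper_width: 16.2
gripper_force: 20.0
time_s: 30.02
ee_pos: [484.5, 29.4, 58.9]
ee_rot: [180.0, -0.0, 166.1]
force: [-0.6, 0.2, 6.6]
gripper_width: 16.2
gripper_force: 20.0
```

View pics/m8.png

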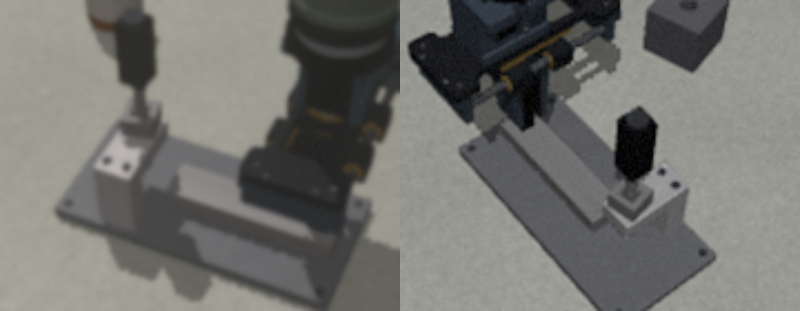

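The block's far end is at side crop (180,185), well clear of the foot, and the driver is upright. Releasing and retracting.

```bash
python3 -m crank '[{"dx":0,"dy":0,"dz":0,"yaw":0},{"dx":0,"dy":0,"dz":0,"yaw":0},{"dx":0,"dy":0,"dz":0,"yaw":0},{"dx":0,"dy":0,"dz":0,"yaw":0},{"dx":0,"dy":0,"dz":0.02,"yaw":0},{"dx":0,"dy":0,"dz":0.05,"yaw":0},{"dx":0,"dy":0,"dz":0.05,"yaw":0},{"dx":0,"dy":0,"dz":0.05,"yaw":0},{"dx":0,"dy":0,"dz":0,"yaw":0},{"dx":0,"dy":0,"dz":0,"yaw":0}]' 0.6; python3 - <<'E'
from h import *
a=grab('side','d8');b=grab('scene','s8')
cv2.imwrite('pics/m9.png',np.hstack([cv2.resize(a[150:290,190:370],(400,311)),cv2.resize(b[130:270,200:380],(400,311))])[:,:,::-1])
E
```

```text
time_s: 31.38
ee_pos: [484.3, 29.3, 194.1]
ee_rot: [-180.0, -0.1, 166.1]
force: [0.1, 0.1, -1.3]
gripper_width: 54.6
gripper_force: 0.0
```

View pics/m9.png

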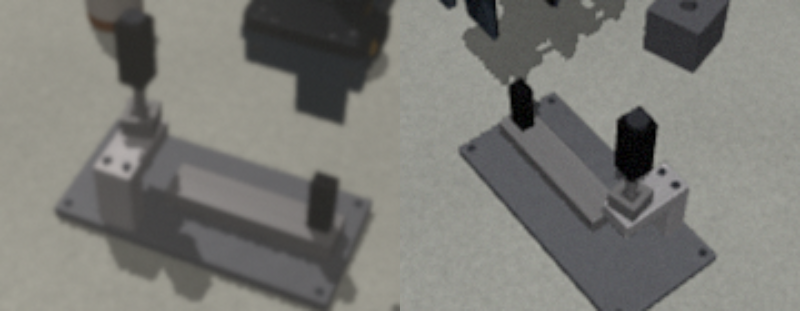

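The block lies flat and clear, with its post at side crop (322,200). The driver stands in the screw and the gripper is free.

```bash
python3 -c "
from workcell import ticket
print(ticket.job_done())"
```

```text
the job is handed in; nothing more can be done
None
```

The job is handed in, verdict not shown: I set the screw to an estimated 17–19 N at the foot, the block dragged at about 7 N, and I slid it about 49 mm clear of the foot, leaving the driver upright in the screw.

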